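# Fit the catch tray and wipe the offcuts off the cutting board

## Robot

A 6-joint arm with a two-finger parallel gripper is mounted at the origin on the work surface. World frame = base frame: x ahead of the robot, y to its left, z up, the work surface at z = 0. Lengths are in m, angles in degrees, forces in N, time in s.
With the tool pointing down it reaches from about 0.325 to 0.85 m from the base axis. Payload 15.5 kg.
Tool frame: the origin (TCP) lies midway between the tips of the shut fingers; the grasp point (between the pads) lies 19 mm behind it; z points along the fingers, y is the line along which they close (so a half turn about z gives the same grasp; the last joint's range is limited). The gripper opens to 91 mm and grips with 3 to 60 N. Pads are 32 mm wide; open, the fingers measure 118 mm over their backs; the gripper's body (76 mm by 178 mm) begins 60 mm behind the grasp point.
Start: joints at [-78.753, 28.281, 77.091, -0, 74.628, -5.472], TCP at [0.18, -0.599, 0.214] pointing down, gripper open.
Joint ranges: [-166.48, 166.48], [-47.26, 123.95], [12.59, 153.08], [-70.14, 250.14], [6.76, 159.57], [-176.63, 176.63]. Speed limits (degrees/s): [108.29, 108.29, 147.25, 172.46, 172.46, 172.46].

## Interface

Orientations are given as a 3x3 rotation matrix whose columns are the frame's x, y, z axes.
In Python, from bench import ctrl gives the robot as it stands. The module is installed in compiled form; this text tells all that it offers. Calls block until the motion is done:
- ctrl.goto(position, orientation): joint-space move of the TCP to a pose.
- ctrl.move_l(position, vel=0.15, ori=None, contact_N=None): straight line of the TCP; ori=None keeps the orientation; vel is the mean speed in m/s. With contact_N (N) it stops when the force on the tool has changed by that much, and returns True; else False.
- ctrl.movej(angles): joint-space move.
- ctrl.command_gripper(opening): opening from 0.0 (shut) to 1.0 (fully open); the grip force is fixed at half the most; returns when the fingers have stopped.
- ctrl.sleep(seconds).
- ctrl.ik(position, orientation): joint angles nearest the present ones, or None.
- ctrl.read_camera(name): name is "scene" or "side" or "wrist"; returns the picture (384x512x3 uint8, blue, green, red); there is no depth.
- ctrl.camera_params(name): a dict with "fx", "fy", "cx", "cy" (pixels), "pose" (4x4, takes a point from camera to world coordinates); the wrist camera has in their place "T_tool_cam" (4x4, takes a point from camera to tool coordinates, whose origin is the TCP and whose axes are the flange's). Camera axes: x right, y up, looking along -z (the intrinsics and any distortion apply to the point x, -y, -z); pixel columns grow to the right and rows downward; lengths in m; the calibration is good to about 2 mm. A picture is of the moment at which its call begins: read the wrist's pose just before it. camera_params takes no time and is no camera call.
A pose or a line that the arm cannot do raises ctrl.MotionError and nothing moves.
- ctrl.sign_off(): hands the job in; it is judged then, once.
Readings, each from a call of its own:
- ctrl.current_t(): time.
- ctrl.current_q(): joint angles.
- ctrl.current_dq(): joint speeds.
- ctrl.current_effort(): joint torques, N m.
- ctrl.current_tool_pos(): TCP position.
- ctrl.current_eef_rot(): TCP orientation.
- ctrl.current_contact_force(): force on the tool from outside, world axes, zero at the start.
- ctrl.current_wrist_torque(): the same for the moment, N m.
- ctrl.current_grip_width(): opening from 0.0 (shut) to 1.0 (fully open).
- ctrl.current_grasp_force(): force on a finger pad.
Only numpy, scipy, OpenCV 4.12 (cv2) and the standard library are available. Lean on these libraries where they do the work, as an engineer would, in place of code of your own. Each camera call takes 0.05 s, during which the arm holds its last target. There are 200 camera calls.

## Task

Set the loose catch tray on its two pegs at the open end of the white cutting board, fully down, then wipe all four wooden offcuts off the board into the tray with the scraper block, never touching the offcuts with the gripper or arm. Leave the tray seated with all the offcuts inside it and the scraper standing upright on the bare table top, let go of everything, and do not shift or tip the jar, pen cup, red box or tub.

Things in the scene. Friction and masses are not known exactly. Their poses are not given: they have to be found in the camera images.
- board: fixed white cutting board. Origin on the table under the board's centre; x across, y along it, z up. Surface at height 40 mm, x -83 to 83, y -105 (open end, bare edge) to 97. Aluminium lips 8 mm thick rise 14 mm above it on both x sides and at the +y end. Its dark base plate, 196 mm wide, 6 mm thick, runs out to y = -230 beyond the open end and carries two pegs (see the seat)
- board_top (a point): centre of the board's upper surface, 40 mm above the board origin, axes as the board
- seat (a point): where the tray's origin must come: on the base plate at board x 0, y -154, height 6 mm; axes as the board; the seated tray has the board's yaw (not turned half round). The two upright steel pegs are at seat x -66 and 66, y -58: diameter 10 mm, tapered to 4 mm at the top, 22 mm tall above the base plate
- tray: loose aluminium catch tray, 0.25 kg. Origin under the centre of its open bin: 180 (x) by 88 (y) mm, walls and floor 4 mm, rim 30 mm high (40 on the -y side). On the -y side a flange (y -44 to -72, 6 mm thick, flush with the underside) has two 14 mm holes at x -66 and 66, y -58 that go over the pegs. Seated, its +y rim lies 4 mm below and 5 mm from the board's open edge
- tray_grip (a point): point to grip on the tray's black grip block: tray x = 0, y = -46, height 56. The block is 70 mm long in x, 16 mm thick in y, from height 30 to 72; pinch it across y from above
- scraper: wooden scraper block, 0.25 kg, standing upright on the table. Origin at the centre of its underside; foot 100 (x) by 36 (y) mm, 18 mm high, with a steel strip along both long sides; on it an upright grip 70 mm long in x, 24 mm thick in y, up to height 80. Same front and back; it wipes along its y
- scraper_grip (a point): point to grip on the scraper: on its axis, height 55 mm; pinch across y from above
- offcut_a: loose wooden offcut 64 x 20 x 10 mm, lying on the board; origin at the centre of its underside, x along its length
- offcut_b: loose wooden offcut 60 x 24 x 10 mm, as above
- offcut_c: loose wooden offcut 60 x 34 x 10 mm, as above
- offcut_d: loose L-shaped wooden offcut 60 x 40 x 10 mm, arms 18 mm wide; origin at the centre of its 60 x 40 outline, underside
- jar: bystander: white jar with a blue cap, diameter 60 mm, 85 mm tall, close to the board's closed (+y) end; origin under its centre
- pen_cup: bystander: dark cup with pens, diameter 68 mm, 90 mm tall, pens up to 146 mm, on the robot's side of the board; origin under its centre
- red_box: bystander: open red box 80 (x) x 110 (y) x 55 mm, beyond the work to one side; origin under its centre
- tub: bystander: open clear plastic tub 80 (x) x 120 (y) x 50 mm, beyond the work to the other side; origin under its centre
There are look-alikes about, which are no part of the job. There is more than one size of the scraper; the one meant has the size given above. Leave any pink look-alike of the offcut_a alone.

How it is judged:
By the outcome, as a careful person would: the job done as asked, in the order asked, and still so for the second after the job is handed in, with the robot touching nothing.
It also fails if it takes over 72 s, if anything falls off the work surface, if the arm or the gripper's body presses on something with over 40 N, if the wrist force passes 120 N, or if a joint passes its speed limit or range.

## Working session

There is one attempt and no reset: what is moved stays moved. The work goes in short steps, each a Python script; the robot and the scene stay as the last script left them, time stands still between calls to the robot, and variables do not carry over. Pictures are saved under pics/ and viewed, at most 10 in all, crops included, and the job is handed in when it is done.

```bash
mkdir -p pics; ls; python3 - <<'E'
from bench import ctrl
import cv2,numpy as np
np.set_printoptions(precision=4,suppress=True)
for n in("scene","side"):
    cv2.imwrite(f"pics/{n}0.png",ctrl.read_camera(n)); print(n,ctrl.camera_params(n))
cv2.imwrite("pics/wrist0.png",ctrl.read_camera("wrist")); print(ctrl.camera_params("wrist"))
print(ctrl.current_t(),ctrl.current_eef_rot(),ctrl.current_tool_pos())
a=cv2.imread("pics/scene0.png");cv2.imwrite("pics/scene0b.png",cv2.resize(a,(800,600),interpolation=cv2.INTER_CUBIC))
a=cv2.imread("pics/side0.png");cv2.imwrite("pics/side0b.png",cv2.resize(a,(800,600),interpolation=cv2.INTER_CUBIC))
E
```

```text
pics
scene {'fx': 478.0778523161196, 'fy': 478.0778523161196, 'cx': 263.75645581214184, 'cy': 193.46439167007287, 'pose': array([[ 0.7514, -0.4788,  0.4541,  1.2183],
       [ 0.6597,  0.5295, -0.5333, -0.8039],
       [ 0.0149,  0.7002,  0.7138,  1.0945],
       [ 0.    ,  0.    ,  0.    ,  1.    ]])}
side {'fx': 408.06752471978916, 'fy': 408.06752471978916, 'cx': 256.4867590927624, 'cy': 192.5896828284383, 'pose': array([[-0.9617,  0.2072, -0.1796,  0.3644],
       [-0.2742, -0.7389,  0.6156,  0.6592],
       [-0.0052,  0.6412,  0.7674,  0.8962],
       [ 0.    ,  0.    ,  0.    ,  1.    ]])}
{'fx': 299.46735621110383, 'fy': 299.46735621110383, 'cx': 256.0258213061838, 'cy': 192.08728380164928, 'T_tool_cam': array([[-0.001 ,  0.9726,  0.2326,  0.0646],
       [ 1.    ,  0.0009,  0.0001,  0.0013],
       [-0.0001,  0.2326, -0.9726, -0.1711],
       [ 0.    ,  0.    ,  0.    ,  1.    ]])}
0.15 [[ 0.9577  0.2877 -0.0002]
 [ 0.2877 -0.9577  0.0009]
 [ 0.0001 -0.0009 -1.    ]] [ 0.1798 -0.5983  0.2135]
```

View pics/scene0b.png

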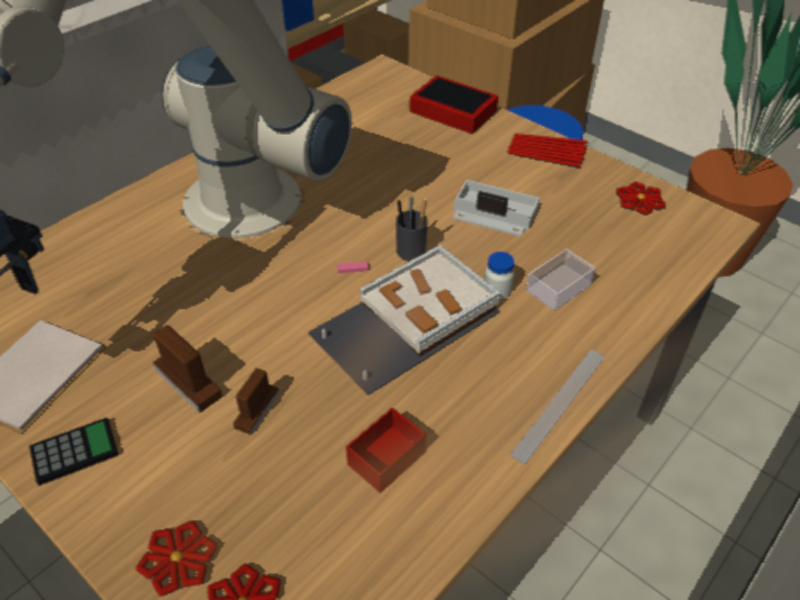

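View pics/side0b.png

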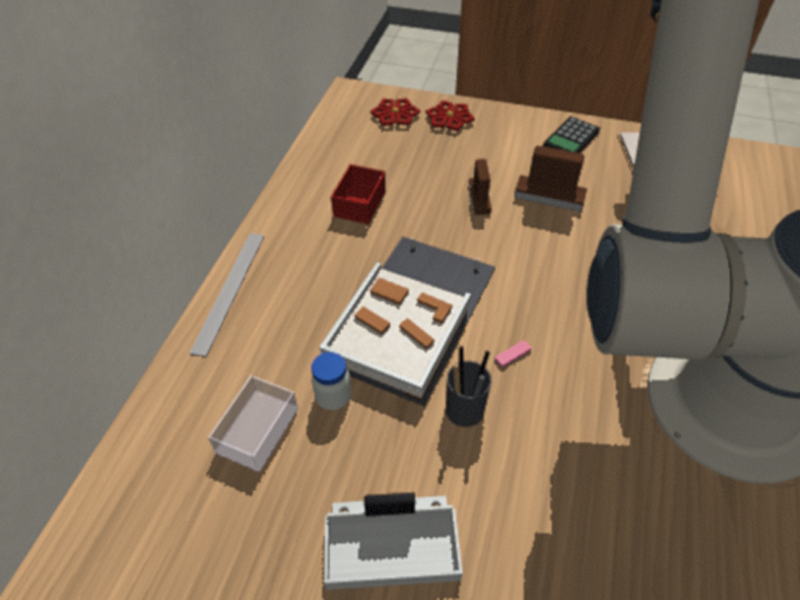

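Scene (800x600 scale) shows the board at about (430,295), its base plate and pegs at (325,333) and (366,375), the tray at (497,205), the two scrapers at (187,368) and (256,400), and a pink decoy at (352,267). The side view shows the same layout, with the tray at (392,540) and scrapers at (481,187) and (554,180). I'll fit rough poses first.

```bash
cat > h.py <<'E'
from bench import ctrl
import cv2,numpy as np
from scipy.optimize import least_squares
np.set_printoptions(precision=4,suppress=True)
def cam(n,pose=None):
    p=ctrl.camera_params(n); K=np.array([[p['fx'],0,p['cx']],[0,p['fy'],p['cy']],[0,0,1]])
    if n=='wrist':
        T=np.eye(4); T[:3,:3]=pose[1];T[:3,3]=pose[0]; return K,T@p['T_tool_cam']
    return K,p['pose']
def proj(P,c):
    K,T=c; q=(np.atleast_2d(P)-T[:3,3])@T[:3,:3]; q=q*[1,-1,-1]; q=q@K.T
    return q[:,:2]/q[:,2:]
def ray(uv,c,z):
    K,T=c; d=np.linalg.inv(K)@[uv[0],uv[1],1.]; d=T[:3,:3]@(d*[1,-1,-1]); o=T[:3,3]
    return o+d*(z-o[2])/d[2]
def place(L,x): # local pts (m) -> world, x=[x,y,yaw]
    c,s=np.cos(x[2]),np.sin(x[2]); L=np.atleast_2d(L)
    return np.c_[x[0]+c*L[:,0]-s*L[:,1],x[1]+s*L[:,0]+c*L[:,1],L[:,2]]
def fit(obs,x0): # obs: list of (cam, local pts, pixels)
    f=lambda x:np.concatenate([(proj(place(L,x),c)-U).ravel() for c,L,U in obs])
    r=least_squares(f,x0,loss='soft_l1'); return r.x,np.sqrt(np.mean(r.fun**2)),r.fun.reshape(-1,2)
def grab(name):
    p=(np.array(ctrl.current_tool_pos()),np.array(ctrl.current_eef_rot()))
    im=ctrl.read_camera('wrist'); cv2.imwrite(name,im); np.savez(name[:-4],p=p[0],R=p[1]); return im,cam('wrist',p)
def load(name):
    d=np.load(name[:-4]+'.npz'); return cv2.imread(name),cam('wrist',(d['p'],d['R']))
def down(yaw): # tool x axis at yaw (rad), z down
    c,s=np.cos(yaw),np.sin(yaw); return np.array([[c,s,0],[s,-c,0],[0,0,-1.]])
E
python3 - <<'E'
from h import *
S,D=cam('scene'),cam('side'); k=1/1.5625
def pr(n,uv,c,z): print(n,ray(np.array(uv)*k,c,z))
pr('plateL',(310,333),S,.006);pr('plateB',(370,391),S,.006);pr('plateR',(498,310),S,.006)
pr('lipL',(362,293),S,.054);pr('lipT',(440,250),S,.054);pr('lipR',(500,297),S,.054);pr('pegL',(324,330),S,.028);pr('pegB',(365,372),S,.028)
pr('D plateR',(494,267),D,.006);pr('D plateT',(404,240),D,.006)
pr('jar',(501,259),S,.085);pr('jarD',(330,368),D,.085);pr('cupD',(468,372),D,.09);pr('cup',(411,220),S,.09)
for n,uv in dict(bl=(325,585),br=(460,577),tr=(455,503),tl=(332,503)).items(): pr('tray '+n,uv,D,.03)
pr('block',(390,495),D,.072); pr('blockS',(493,197),S,.072)
pr('bigA',(155,365),S,0);pr('bigB',(205,408),S,0);pr('bigTop',(160,328),S,.08);pr('bigTop2',(208,372),S,.08)
pr('smA',(235,425),S,0);pr('smB',(253,433),S,0);pr('smtop',(255,372),S,.08);pr('smtop',(240,400),S,.08)
pr('D bigA',(517,193),D,0);pr('D bigB',(585,205),D,0);pr('D smA',(474,210),D,0);pr('D smB',(490,213),D,0)
pr('tub',(562,290),S,0);pr('red',(385,465),S,0);pr('redD',(357,195),D,.05)
E
```

```text
plateL [ 0.4331 -0.188   0.006 ]
plateB [ 0.6185 -0.2129  0.006 ]
plateR [0.6693 0.1096 0.006 ]
lipL [ 0.466  -0.0736  0.054 ]
lipT [0.4983 0.1281 0.054 ]
lipR [0.6751 0.1005 0.054 ]
pegL [ 0.4632 -0.1771  0.028 ]
pegB [ 0.5937 -0.1993  0.028 ]
D plateR [ 0.4251 -0.1836  0.006 ]
D plateT [ 0.6096 -0.2075  0.006 ]
jar [0.6282 0.162  0.085 ]
jarD [0.6216 0.1659 0.085 ]
cupD [0.4173 0.1194 0.09  ]
cup [0.4168 0.1279 0.09  ]
tray bl [0.5303 0.4504 0.03  ]
tray br [0.3649 0.3932 0.03  ]
tray tr [0.3931 0.2982 0.03  ]
tray tl [0.5588 0.3451 0.03  ]
block [0.4781 0.3287 0.072 ]
blockS [0.4845 0.3284 0.072 ]
bigA [ 0.2718 -0.4356  0.    ]
bigB [ 0.4216 -0.435   0.    ]
bigTop [ 0.2744 -0.4047  0.08  ]
bigTop2 [ 0.422  -0.4107  0.08  ]
smA [ 0.4903 -0.4228  0.    ]
smB [ 0.5268 -0.4127  0.    ]
smtop [ 0.4824 -0.3564  0.08  ]
smtop [ 0.5101 -0.4126  0.08  ]
D bigA [ 0.4179 -0.4147  0.    ]
D bigB [ 0.275  -0.4149 -0.    ]
D smA [ 0.4951 -0.3375  0.    ]
D smB [ 0.4614 -0.3374  0.    ]
tub [0.7312 0.2516 0.    ]
red [ 0.7422 -0.3065  0.    ]
redD [ 0.7232 -0.2625  0.05  ]
```

```bash
python3 - <<'E'
import cv2
a=cv2.imread("pics/scene0.png");b=cv2.imread("pics/side0.png")
x=cv2.resize(a[180:310,90:190],(460,600),interpolation=cv2.INTER_CUBIC)
y=cv2.resize(b[90:145,280:390],(340,170),interpolation=cv2.INTER_CUBIC)
z=cv2.resize(a[100:160,280:380],(340,204),interpolation=cv2.INTER_CUBIC)
import numpy as np
o=np.zeros((600,800,3),np.uint8);o[:,:460]=x;o[:170,460:]=y;o[180:384,460:]=z
cv2.imwrite("pics/c1.png",o)
E
```

```text
(no output)
```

View pics/c1.png

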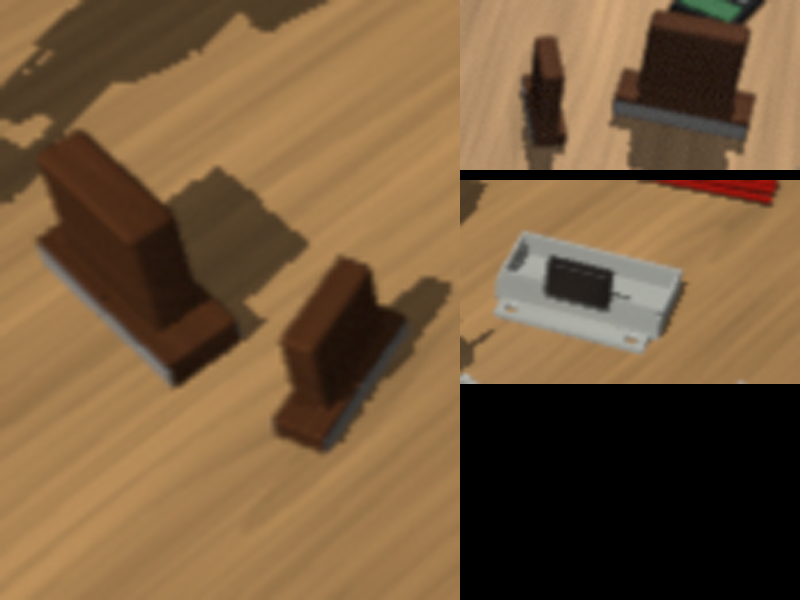

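The long scraper's foot measures about 150 mm, so it's the decoy. The small one at about (0.495,-0.38) is about 100 mm, so it's the target. The board yaw is about -8° and the tray yaw about 15°. Next are close-up wrist views.

```bash
python3 - <<'E'
from h import *
r=np.deg2rad
t=ctrl.current_t()
for n,p,y in(('w1',[.50,-.25,.27],-8),('w2',[.47,.30,.25],15)):
    ctrl.goto(p,down(r(y))); im,c=grab(f'pics/{n}.png'); print(n,ctrl.current_t(),ctrl.current_q(),ctrl.current_tool_pos())
a=cv2.imread('pics/w1.png');cv2.imwrite('pics/w1b.png',cv2.resize(a,(800,600),interpolation=cv2.INTER_CUBIC))
a=cv2.imread('pics/w2.png');cv2.imwrite('pics/w2b.png',cv2.resize(a,(800,600),interpolation=cv2.INTER_CUBIC))
E
```

```text
w1 1.9417 [-32.7626  20.0132  81.922   -0.0092  78.0737  65.282 ] [ 0.4997 -0.2508  0.2699]
w2 3.975 [ 26.3256  20.8581  83.8403  -0.0073  75.294  101.4002] [0.4705 0.2993 0.2501]
```

View pics/w1b.png

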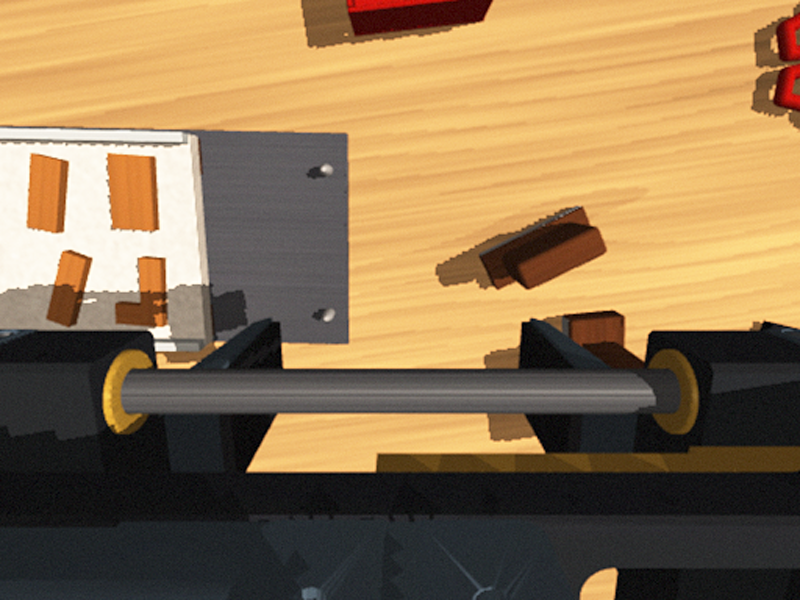

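View pics/w2b.png

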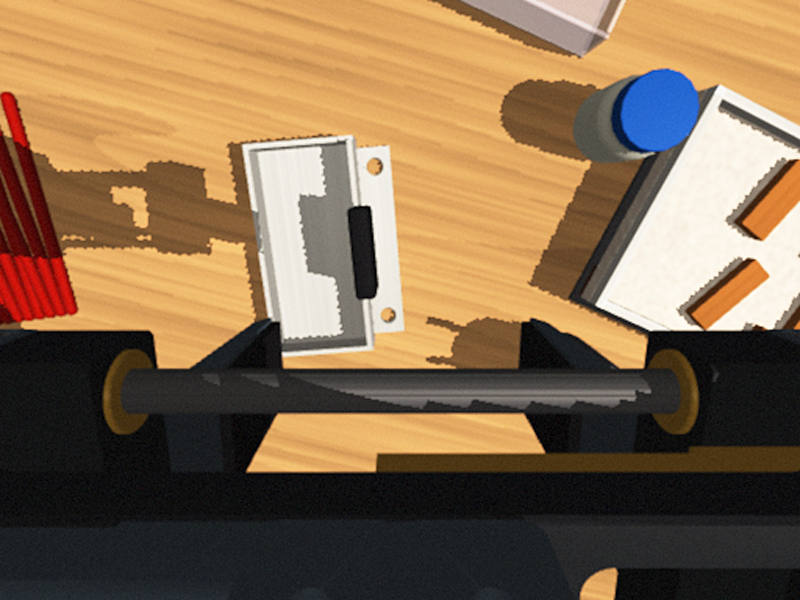

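w1 shows the plate corners at (348,133) and (348,344), the peg tops at (326,169) and (327,314), all four offcuts, and the target scraper at (545,250). w2 shows the tray with holes at (375,166) and (388,315) and the block at (363,252).

```bash
python3 - <<'E'
from h import *
k=1/1.5625
A=lambda l:np.array(l,float)
_,c2=load('pics/w2.png');_,c1=load('pics/w1.png')
L=A([[90,44,30],[-90,44,30],[90,-44,40],[-90,-44,40],[66,-58,6],[-66,-58,6],[35,-38,72],[35,-54,72],[-35,-54,72],[-35,-38,72],[90,-72,6],[-90,-72,6]])/1e3
U=A([[243,146],[283,355],[352,137],[372,350],[375,166],[388,315],[349,207],[369,206],[377,298],[357,299],[389,147],[404,330]])*k
x,e,r=fit([(c2,L,U)],[.46,.37,.27]);print('tray',x,np.rad2deg(x[2]),e);print(r.T)
Lb=A([[98,-230,6],[-98,-230,6],[66,-212,28],[-66,-212,28]])/1e3
Ub=A([[348,133],[348,344],[326,169],[327,314]])*k
S,D=cam('scene'),cam('side')
b,e,r=fit([(c1,Lb,Ub)],[.55,.03,-.13]);print('board w1',b,np.rad2deg(b[2]),e);print(r.T)
Ls=A([[-98,-230,6],[98,-230,6],[-66,-212,28],[66,-212,28]])/1e3
b2,e,r=fit([(S,Ls,A([[310,333],[370,391],[324,330],[365,372]])*k)],b);print('board scene',b2,np.rad2deg(b2[2]),e)
np.save('tray.npy',x);np.save('board.npy',b)
for n,uv in dict(a=(47,192),c=(132,192),b=(68,288),d=(145,292)).items():
    p=ray(A(uv)*k,c1,.05); d=p[:2]-b[:2]; c,s=np.cos(b[2]),np.sin(b[2]); print(n,'board',d[0]*c+d[1]*s,-d[0]*s+d[1]*c)
print('lip +y,+x corner in w1 pred',proj(place(A([[83,-105,40],[-83,-105,40]])/1e3,b),c1)/k)
E
```

```text
tray [0.4644 0.3727 0.3389] 19.417533311496708 2.357911228199709
[[ 0.0988 -5.0914 -0.0312  0.9382  0.0869  0.1685 -1.1708 -0.0505  0.3507
  -0.1449  0.0677  0.9277]
 [-1.5701  1.0009 -2.641   1.9093 -0.2003 -0.2977  0.3539 -0.1329  0.3876
   0.7756 -7.8385  5.2582]]
board w1 [ 0.5593  0.0199 -0.1689] -9.67683463490971 0.9970674105136639
[[ 0.6828  0.3638 -0.6051 -0.3727]
 [-0.451  -0.043  -0.3794  2.5496]]
board scene [ 0.561   0.0234 -0.1522] -8.722920595765514 0.9341096164196997
a board 0.040414792584825464 0.010974838640883092
c board 0.042340411877007586 -0.05817286332051617
b board -0.039292419172497414 0.00485361313891431
d board -0.0409729091330058 -0.0604977236017758
lip +y,+x corner in w1 pred [[191.2135 142.3695]
 [205.2712 336.6415]]
```

```bash
python3 - <<'E'
from h import *
b=np.array([.560,.0215,np.deg2rad(-9.2)]); m=place([[-.065,-.205,0]],b)[0]
ctrl.goto([m[0],m[1],.17],down(b[2])); im,c=grab('pics/w3.png'); print(ctrl.current_t())
o=cv2.resize(im[:215,100:412],(800,551),interpolation=cv2.INTER_CUBIC); cv2.imwrite('pics/w3b.png',o)
E
```

```text
5.7667
```

View pics/w3b.png

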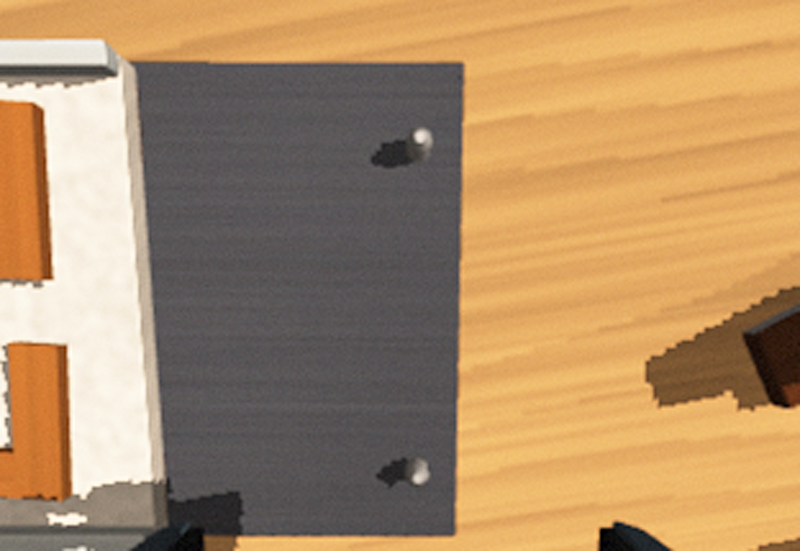

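The close view shows the plate corners at (464,63) and (456,535), and the peg tips at (423,137) and (419,472) in the crop.

```bash
python3 - <<'E'
from h import *
A=lambda l:np.array(l,float); s=312/800
_,c=load('pics/w3.png')
L=A([[98,-230,6],[-98,-230,6],[66,-212,28],[-66,-212,28]])/1e3
U=A([[464,63],[456,535],[422,138],[419,473]])*s+[100,0]
b,e,r=fit([(c,L,U)],[.56,.02,-.16]);print(b,np.rad2deg(b[2]),e);print(r.T/s)
P=A([[83,-105,40],[-83,-105,40],[91,-105,54],[66,-212,6],[-66,-212,6]])/1e3
print((proj(place(P,b),c)-[100,0])/s)
np.save('board.npy',b)
t=np.load('tray.npy'); g=place(A([[0,-.046,.056]]),t)[0]; w=place(A([[0,-.2,0.062]]),b)[0]; print(g,w)
E
```

```text
[ 0.5578  0.0204 -0.1611] -9.227661735615957 0.8261109041881987
[[ 1.2684  0.5597 -1.2964 -0.4275]
 [-1.7274  1.3653 -1.5695  4.9798]]
[[122.3867  77.5019]
 [156.4014 524.9194]
 [105.8     39.2502]
 [419.281  148.3032]
 [417.4107 467.4184]]
[0.4797 0.3294 0.056 ] [ 0.5257 -0.177   0.062 ]
```

```bash
python3 - <<'E'
from h import *
t=np.load('tray.npy');b=np.load('board.npy')
g=place([[0,-.046,.037]],t)[0]
R=down(t[2]); ctrl.goto([g[0],g[1],.19],R); ctrl.move_l([g[0],g[1],.10],.2)
print('contact',ctrl.move_l(g,.1,contact_N=10),ctrl.current_tool_pos(),ctrl.current_t())
ctrl.command_gripper(0.0); print(ctrl.current_grip_width()*91,ctrl.current_grasp_force())
ctrl.sleep(.2);print(g,ctrl.current_tool_pos())
ctrl.move_l([g[0],g[1],.21],.2); print(ctrl.current_contact_force(),ctrl.current_grip_width()*91)
w=place([[0,-.2,0]],b)[0]
ctrl.move_l([w[0],w[1],.21],.3,ori=down(b[2])); ctrl.move_l([w[0],w[1],.11],.2)
ctrl.sleep(.3);print(w,ctrl.current_tool_pos(),ctrl.current_t())
im,c=grab('pics/w4.png')
cv2.imwrite('pics/scene4.png',ctrl.read_camera('scene'))
o=np.zeros((600,800,3),np.uint8); o[:300,:400]=cv2.resize(im,(400,300))
sc=cv2.imread('pics/scene4.png')[150:300,180:340]; sd=ctrl.read_camera('side')[120:270,200:330]
o[:300,400:]=cv2.resize(sd,(400,300)); o[300:,:]=cv2.resize(sc,(800,750),interpolation=cv2.INTER_CUBIC)[150:450]
cv2.imwrite('pics/c4.png',o)
E
```

```text
contact False [0.4801 0.3296 0.0376] 8.9667
15.683755578317905 29.999976754188538
[0.4797 0.3294 0.037 ] [0.4797 0.3294 0.037 ]
[-0.379  -0.1277 -2.7379] 16.07611039195646
[ 0.5257 -0.177   0.    ] [ 0.5261 -0.1772  0.1109] 14.1083
```

View pics/c4.png

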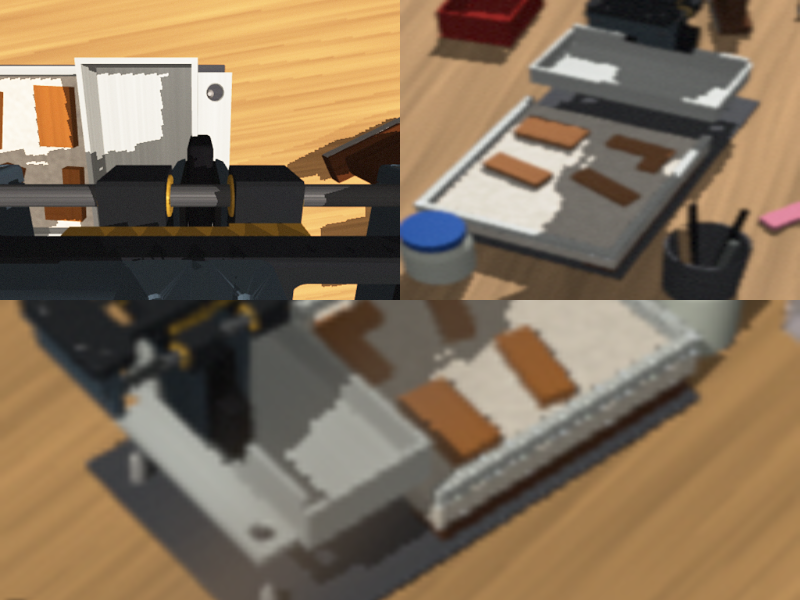

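Tray held level. In the wrist view the +x hole is at about (275,118) full-res with the peg visible through it. I'll check both numerically against prediction.

```bash
python3 - <<'E'
from h import *
im,c=load('pics/w4.png'); b=np.load('board.npy')
d=np.load('pics/w4.npz'); p=d['p'];
# tray-in-hand: origin from tcp
yaw=b[2]; o=place([[0,.046,0]],[p[0],p[1],yaw])[0]
dz=p[2]-.037
H=place([[.066,-.058,.006+dz],[.066,-.072,.006+dz],[.09,-.044,.04+dz],[.09,.044,.03+dz]],[o[0],o[1],yaw])
print('hole,.. pred',proj(H,c)); print('peg tip/base',proj(place([[.066,-.212,.028],[.066,-.212,.006]],b),c))
g=cv2.cvtColor(im,cv2.COLOR_BGR2GRAY); x0,y0=258,100
print(g[y0:136,x0:296:1])
m=(g[y0:136,x0:296]<140).astype(np.uint8); n,l,s,ce=cv2.connectedComponentsWithStats(m); print(s,ce+[x0,y0])
E
```

```text
hole,.. pred [[272.2367 119.259 ]
 [293.5783 119.2396]
 [249.6323  72.0651]
 [ 92.671   75.0375]]
peg tip/base [[268.7604 120.1572]
 [267.7317 120.2179]]
[[243 245 245 ... 246 246 247]
 [243 245 245 ... 246 246 245]
 [244 244 246 ... 245 245 246]
 ...
 [243 244 246 ... 245 246 233]
 [242 244 245 ... 245 246 232]
 [242 244 244 ... 245 246 233]]
[[   0    0   38   36 1055]
 [   7    8   21   21  313]] [[276.7071 117.436 ]
 [275.8019 117.7157]]
```

```bash
python3 - <<'E'
from h import *
import sys
np.set_printoptions(threshold=sys.maxsize,linewidth=250)
im,c=load('pics/w4.png'); b=np.load('board.npy');p=np.load('pics/w4.npz')['p']; dz=p[2]-.037
g=cv2.cvtColor(im,cv2.COLOR_BGR2GRAY); print(g[107:130,264:288])
h=ray((275.8,117.7),c,.006+dz)
print(h, 'cam',c[1][:3,3])
E
```

```text
[[245 246 246 246 246 239 220 188 180 169 156 152 147 142 154 193 224 239 247 247 245 245 244 244]
 [244 246 247 244 233 203 169 131 115  90  80  84  91  93 102 121 133 180 228 244 248 247 245 243]
 [246 246 243 234 194 138  96  88  92  89  92  91  92  94  86  88 113 138 167 224 246 247 243 244]
 [246 243 237 199 117  88  93  95  93  93  93  91  89  93  92  91  83 111 131 166 224 246 246 243]
 [245 242 216 140  85  93  92  93  87  90  92  89  90  89  95  91  92  81 106 130 160 232 248 244]
 [244 226 147  85  89  90  92  95  88  91  91  92  87  92  86  90  92  89  90 105 125 203 244 244]
 [243 203  99  88  94  93  88  92  95  90  87  93  89  93  95  89  89  95  90  90 112 168 234 245]
 [235 155  87 107 117 110 109  93  92  95  97  95  95  91  92  93  96  92  93  89 100 147 230 247]
 [206  91  99 123 143 149 149 121  98  91  94  95  88  91  96  95  94  96  92  91  93 105 206 244]
 [173  85  98 130 157 167 176 161 125  93  94  95  97  92  94  95  97  99  97  93  96 110 181 237]
 [179  81 118 164 176 186 186 187 162 108  96  95  98  97  93  97  93  93  93  94  93 110 170 235]
 [167  81 1
[... 533 characters left out ...]
  96  92  92  90  92  90  91 101 142 189 240 244]
 [252 230  94  63  91 112 114 115  95  92  94  90  91  93  99  92  93  91  95 133 166 219 243 244]
 [247 247 193  95  82  94  97  91  92  90  96  94  93  94  95  94  90 100 133 168 215 242 246 242]
 [245 250 247 195 112  82  85  90  87  85  92  90  84  88  87  91  99 138 172 202 238 246 243 243]
 [243 246 250 247 203 137  94  87  84  88  86  85  83  83  87  93 139 177 203 233 245 247 244 243]
 [246 245 247 248 248 227 186 139 111 105  92  91 114 118 128 155 190 218 235 245 246 244 244 243]
 [244 245 245 246 246 248 242 220 202 194 187 177 189 185 200 227 235 241 247 245 246 244 244 243]]
[ 0.59   -0.202   0.0799] cam [ 0.59   -0.1888  0.282 ]
```

```bash
python3 - <<'E'
from h import *
im,c=load('pics/w4.png'); p=np.load('pics/w4.npz')['p']; b=np.load('board.npy'); dz=p[2]-.037
h=ray((275.8,117.7),c,.006+dz); q=ray((268,120),c,.028); d=(q-h)[:2]; print('peg-hole',d)
cc,s=np.cos(b[2]),np.sin(b[2]); print('in board',d@[cc,s],d@[-s,cc])
x=np.r_[p[:2]+d,.075]
ctrl.move_l(x,.1)
ctrl.sleep(.2); im,c=grab('pics/w5.png')
p=ctrl.current_tool_pos(); dz=p[2]-.037
g=cv2.cvtColor(im,cv2.COLOR_BGR2GRAY)
u=proj(place([[.066,-.012,.006+dz]],[p[0],p[1],b[2]]),c)[0]; print('hole pred',u)
x0,y0=int(u[0])-26,int(u[1])-30
o=im[y0:y0+60,x0:x0+60]; full=cv2.resize(im[:200],(800,312)); out=np.zeros((600,800,3),np.uint8); out[:312]=full; out[312:,:288]=cv2.resize(o,(288,288),interpolation=cv2.INTER_NEAREST); cv2.imwrite('pics/c5.png',out); print(x0,y0,ctrl.current_t(),p)
E
```

```text
peg-hole [-0.0008  0.0032]
in board -0.0013121240727509641 0.00305477535088532
hole pred [272.2039 119.3597]
246 89 15.0083 [ 0.5256 -0.1741  0.0755]
```

View pics/c5.png

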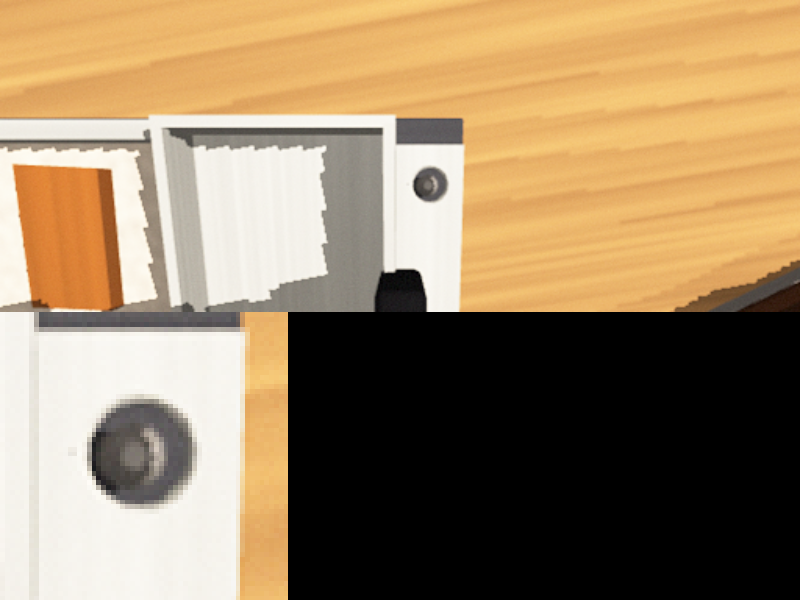

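The peg tip (133,456) sits inside the hole (centre 144,450), about 2 px off. I'll correct that and lower.

```bash
python3 - <<'E'
from h import *
im,c=load('pics/w5.png'); p=np.load('pics/w5.npz')['p']; dz=p[2]-.037
h=ray((276,117.75),c,.006+dz); q=ray((273.7,119),c,.028); d=(q-h)[:2]; print('peg-hole',d)
x=np.r_[p[:2]+d,.075]; ctrl.move_l(x,.05)
f0=ctrl.current_contact_force(); x[2]=.0425
print(ctrl.move_l(x,.03,contact_N=10)); print(x,ctrl.current_tool_pos(),ctrl.current_contact_force()-f0,ctrl.current_t())
E
```

```text
peg-hole [-0.0006  0.0006]
True
[ 0.5251 -0.1735  0.0425] [ 0.5249 -0.1734  0.043 ] [-1.1853  0.3275  8.9531] 16.275
```

```bash
python3 - <<'E'
from h import *
p=ctrl.current_tool_pos()
ctrl.command_gripper(1.0); ctrl.sleep(.1)
ctrl.move_l([p[0],p[1],.20],.25)
ctrl.goto([.475,-.335,.21],down(np.deg2rad(-78))); ctrl.sleep(.2)
im,c=grab('pics/w6.png'); print(ctrl.current_t(),ctrl.current_q())
sc=ctrl.read_camera('scene')[150:300,180:340]; sd=ctrl.read_camera('side')[120:270,200:330]
out=np.zeros((600,800,3),np.uint8); out[:300]=cv2.resize(im[:192],(800,300),interpolation=cv2.INTER_CUBIC)
out[300:,:400]=cv2.resize(sc,(400,375))[50:350]; out[300:,400:]=cv2.resize(sd,(400,400))[:300]
cv2.imwrite('pics/c6.png',out)
E
```

```text
19.5167 [-41.004   24.9668  83.765    0.0033  71.2851 126.8819]
```

View pics/c6.png

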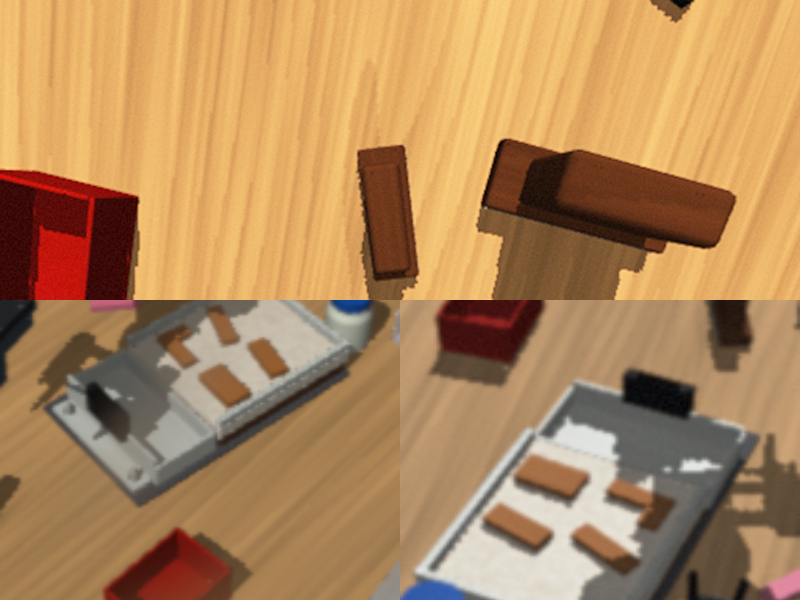

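Tray is seated with both pegs up through the holes. The scraper's top runs (361,166) to (409,272) and its foot end is at (358,150) and (404,146). I'll fit it, grasp, and wipe.

```bash
python3 - <<'E'
from h import *
A=lambda l:np.array(l,float)
_,c=load('pics/w6.png')
L=A([[50,18,18],[50,-18,18],[35,-12,80],[-35,-12,80],[-35,12,80]])/1e3
U=A([[358,150],[404,146],[400,163],[409,272],[375,279]])/1.5625
s,e,r=fit([(c,L,U)],[.49,-.38,-1.36]);print(s,np.rad2deg(s[2]),e);print(r.T)
b=np.load('board.npy')+[-.0006,.0035,0]; np.save('board2.npy',b)
assert e<2.5 and abs(s[0]-.49)<.02 and abs(s[1]+.38)<.03
R=down(s[2]); ctrl.goto([s[0],s[1],.15],R)
f0=ctrl.current_contact_force()
print(ctrl.move_l([s[0],s[1],.036],.12,contact_N=10),ctrl.current_tool_pos())
ctrl.command_gripper(0.0); print(ctrl.current_grip_width()*91,ctrl.current_grasp_force())
ctrl.move_l([s[0],s[1],.17],.2); print(ctrl.current_contact_force()-f0,ctrl.current_grip_width()*91,ctrl.current_t())
w=place([[.030,.060,.15]],b)[0]
ctrl.move_l(w,.3,ori=down(b[2])); ctrl.move_l(np.r_[w[:2],.095],.2); ctrl.sleep(.2)
print(w,ctrl.current_tool_pos(),ctrl.current_t())
im,c=grab('pics/w7.png'); sc=ctrl.read_camera('scene')[140:290,190:340]; sd=ctrl.read_camera('side')[120:270,200:350]
out=np.zeros((600,800,3),np.uint8);out[:200,:]=cv2.resize(im[:128],(800,200),interpolation=cv2.INTER_CUBIC)
out[200:,:400]=cv2.resize(sc,(400,400));out[200:,400:]=cv2.resize(sd,(400,400));cv2.imwrite('pics/c7.png',out)
E
```

```text
[ 0.493  -0.3769 -1.257 ] -72.02167596597621 0.7307097786102084
[[-0.5406  0.9718 -0.3456  0.9727 -0.6581]
 [ 0.3934 -0.4013 -0.0949  1.2475 -0.8504]]
False [ 0.4934 -0.3772  0.0368]
23.769341836818796 30.000014305114746
[ 0.3619  0.1378 -3.2579] 24.145630774548625 22.9667
[0.5964 0.0783 0.15  ] [0.5973 0.0782 0.0964] 25.3
```

View pics/c7.png

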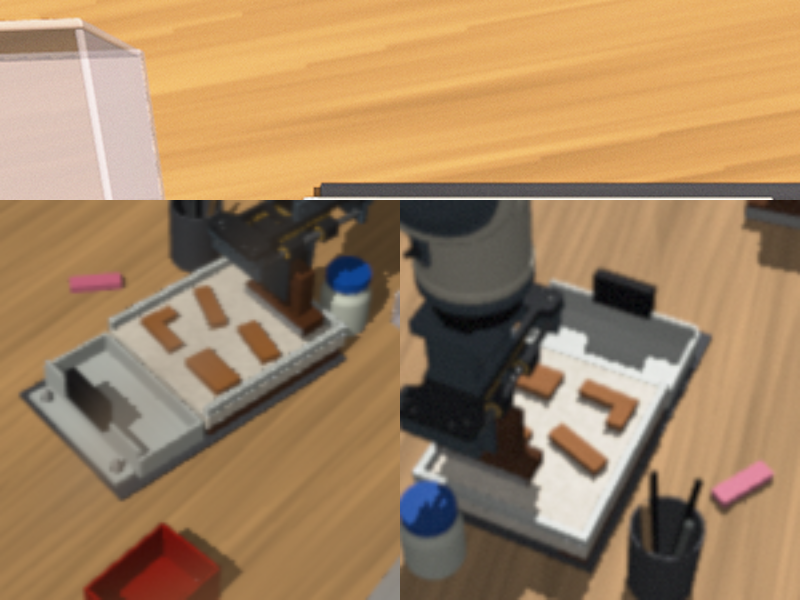

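The scraper is upright over the closed end, clear of the offcuts, lips and jar. Wiping now.

```bash
cat > wipe.py <<'E'
from h import *
b=np.load('board2.npy')
def wipe(x,y0=.060,y1=-.109):
    w=lambda y,z: np.r_[place([[x,y,0]],b)[0][:2],z]
    ctrl.move_l(w(y0,.13),.25,ori=down(b[2])); ctrl.move_l(w(y0,.085),.2)
    hit=ctrl.move_l(w(y0,.0735),.03,contact_N=6); z=ctrl.current_tool_pos()[2]
    z=max(z,.0755)+.0006 if hit else .0765
    ctrl.move_l(w(y0,z),.03)
    j1=ctrl.move_l(w(-.06,z),.12,contact_N=30); 
    j2=ctrl.move_l(w(y1,z),.06,contact_N=30)
    print('x',x,'touch',hit,z,'jam',j1,j2,ctrl.current_tool_pos(),w(y1,z),ctrl.current_contact_force(),ctrl.current_grip_width()*91,ctrl.current_t())
    ctrl.move_l(w(y1+.004,z),.05); ctrl.move_l(w(y1+.004,.13),.2)
E
python3 - <<'E'
from wipe import *
wipe(.030); 
S=ctrl.read_camera('scene');cv2.imwrite('pics/scene8.png',S)
wipe(-.030); cv2.imwrite('pics/scene9.png',ctrl.read_camera('scene')); cv2.imwrite('pics/side9.png',ctrl.read_camera('side'));print(ctrl.current_t())
E
```

```text
x 0.03 touch True 0.0761 jam False False [ 0.5693 -0.0883  0.0761] [ 0.5693 -0.0885  0.0761] [-0.0315  0.3915 -1.9684] 23.764909719475092 28.8583
x -0.03 touch True 0.0761 jam False False [ 0.5101 -0.0787  0.0761] [ 0.5101 -0.0788  0.0761] [ 0.2155 -0.6071 -3.1919] 23.76804338137371 33.55
34.3167
```

```bash
cat > chk.py <<'E'
from h import *
b=np.load('board2.npy')
def blobs(im,c,tag):
    P=[[-.083,.097,.04],[.083,.097,.04],[.083,-.105,.04],[.09,-.11,.036],[.09,-.226,.02],[-.09,-.226,.02],[-.09,-.11,.036],[-.083,-.105,.04]]
    m=np.zeros(im.shape[:2],np.uint8); cv2.fillPoly(m,[proj(place(P,b),c).round().astype(int)],255)
    h=cv2.cvtColor(im,cv2.COLOR_BGR2HSV); o=cv2.inRange(h,(4,110,40),(20,255,255))&m
    n,l,s,ce=cv2.connectedComponentsWithStats(o)
    for i in range(1,n):
        if s[i,4]<12: continue
        u=ce[i]; r=[]
        for z in(.045,.015):
            d=ray(u,c,z)[:2]-b[:2]; cc,ss=np.cos(b[2]),np.sin(b[2]); r.append((1e3*np.array([d@[cc,ss],d@[-ss,cc]])).round())
        print(tag,'area',s[i,4],'px',u.round(),'on board:',r[0],'in tray:',r[1])
E
python3 - <<'E'
from chk import *
blobs(cv2.imread('pics/scene0.png'),cam('scene'),'start')
p=place([[0,-.105,.15]],b)[0]
ctrl.move_l([.52,-.25,.16],.3); ctrl.move_l([.493,-.377,.13],.3,ori=down(-1.257)); ctrl.sleep(.2); print(ctrl.current_t())
for n in('scene','side'):
    im=ctrl.read_camera(n); cv2.imwrite(f'pics/{n}10.png',im); blobs(im,cam(n),n)
E
```

```text
start area 88 px [269. 180.] on board: [-37.   7.] in tray: [-61.  27.]
start area 128 px [251. 188.] on board: [-45. -60.] in tray: [-68. -41.]
start area 123 px [287. 193.] on board: [43. 13.] in tray: [22. 34.]
start area 111 px [217. 198.] on board: [ -72. -168.] in tray: [ -96. -153.]
start area 177 px [270. 204.] on board: [ 45. -58.] in tray: [ 24. -40.]
36.5
scene area 351 px [241. 214.] on board: [  24. -152.] in tray: [   2. -136.]
scene area 16 px [202. 208.] on board: [ -69. -225.] in tray: [ -93. -211.]
side area 309 px [274. 176.] on board: [  -5. -124.] in tray: [   5. -149.]
```

```bash
python3 - <<'E'
from chk import *
print(ctrl.move_l([.493,-.377,.0345],.07,contact_N=5),ctrl.current_tool_pos())
ctrl.command_gripper(1.0); ctrl.sleep(.1); ctrl.move_l([.493,-.377,.17],.25)
w=place([[-.065,-.150,0]],b)[0]
ctrl.goto([w[0],w[1],.21],down(b[2])); ctrl.sleep(.2); print(ctrl.current_t())
im,c=grab('pics/w11.png')
bb=b-[-.0006,.0035,0]
h=cv2.cvtColor(im,cv2.COLOR_BGR2HSV)
# rectified top-down map at z=.015 of board x -100..100, y -240..-60 (4 mm cells)
X,Y=np.meshgrid(np.arange(-96,97,4),np.arange(-60,-233,-4))
P=proj(place(np.c_[X.ravel(),Y.ravel(),np.full(X.size,18)]/1e3,bb),c).astype(np.float32).reshape(*X.shape,2)
hm=cv2.remap(h,P[...,0],P[...,1],cv2.INTER_NEAREST)
for i,row in enumerate(hm):
    print('%5d '%Y[i,0]+''.join('O' if 4<=q[0]<=20 and q[1]>150 else '#' if q[2]<60 else '+' if q[2]<130 else '.' for q in row))
o=cv2.inRange(h,(4,150,40),(14,255,255)); 
print('frac px',(o>0).sum()*(.37/299*1e3)**2)
E
```

```text
True [ 0.4929 -0.3768  0.0349]
41.0417
  -60 +++............................................+.
  -64 +++............................................+.
  -68 ++.............................................+.
  -72 ++............................................++.
  -76 ...............................................+.
  -80 ...............................................#.
  -84 ...............................................+.
  -88 ..............................................++.
  -92 ..............................................++.
  -96 ...............................................+.
 -100 .................................................
 -104 .#############################################++.
 -108 ................................................O
 -112 ..+......++.++++++++.++++O++O................+#..
 -116 ..+.......+++OOOOOOOOOOOOOOOO+++++++++++++..+++.O
 -120 ..+......OOOOOOOOOOOOOOOOOOOO+++++++++++++..+++..
 -124 ..+.....OOOOOOOOOOOOOOOOOOOOO+++++++OOOOOOO.+++.O
 -128 ..+.....OOOOOOOOOOOOOOOOOOOOOOOOOOOOOOOOOOO.+++.O
 -132 ..+....+OOOOOOOOOOOOOOOO...OOOOOOOOOOOOOOOO.+++
[... 728 characters left out ...]
.O
 -188 ..++++++++++++++++++++++++++++++++.+++.++++++++..
 -192 ..+++++++++++++####+++++#####++++++++++++++++++.O
 -196 ..............+#####O#############..............O
 -200 ..............####################..............O
 -204 .+++...##.....#####################....###...+++.
 -208 .+++...#+#....#####################....##+...+++O
 -212 .+++.....+....#####################....#+....+++.
 -216 .+++...........+++###.+.+###.+++##......+....+++.
 -220 .+++.........................................+++O
 -224 .+++++#+++++++++++++++++++++++++++++++++++++++++O
 -228 OO.....O..................O..OOOO..OOO..O.O...OOO
 -232 ......OO.........OO....O.O.........OO.....O..OO..
frac px 9984.094137649468
```

```bash
python3 - <<'E'
from chk import *
im,c=load('pics/w11.png'); bb=b-[-.0006,.0035,0]
print(proj(place([[-.09,-.114,.02],[.09,-.114,.02]],bb),c))
h=cv2.cvtColor(im,cv2.COLOR_BGR2HSV)
X,Y=np.meshgrid(np.arange(-86,34,1.5),np.arange(-106,-182,-2.5))
P=proj(place(np.c_[X.ravel(),Y.ravel(),np.full(X.size,18)]/1e3,bb),c).astype(np.float32).reshape(*X.shape,2)
hm=cv2.remap(h,P[...,0],P[...,1],cv2.INTER_LINEAR)
for i,row in enumerate(hm): print('%6.1f '%Y[i,0]+''.join(str(min(9,q[2]//26)) if 3<=q[0]<=20 and q[1]>130 else '.' for q in row))
# orange change detection on table, scene & side
for n in('scene','side'):
    k=cam(n); i0=cv2.imread(f'pics/{n}0.png');i1=ctrl.read_camera(n);cv2.imwrite(f'pics/{n}11.png',i1)
    f=lambda i:cv2.inRange(cv2.cvtColor(i,cv2.COLOR_BGR2HSV),(4,165,70),(14,255,255))
    d=f(i1)&~f(i0); nn,l,s,ce=cv2.connectedComponentsWithStats(d)
    for j in range(1,nn):
        if s[j,4]>14: print(n,s[j,4],ce[j].round(),ray(ce[j],k,.01).round(3))
E
```

```text
[[228.0647 194.5658]
 [224.0203  35.9016]]
-106.0 ................................................................................
-108.5 ................................................................................
-111.0 ................................................................................
-113.5 .................................................33333333333333333333...........
-116.0 ................666.......3333333333333333333333333333333333333333333...........
-118.5 ................77777766.333333333333333333333333332233333333333333323..........
-121.0 ...............6777777775333333322233333333333333223333333333333333333..........
-123.5 ...............77777767763333332232333333333333322222233333334444455564.........
-126.0 ..............677777777763332322222233444555555666677777777787887878775333333333
-128.5 .............6777777777776666677777887777777777777777777777777777777877666666677
-131.0 .............6777777777777777777777777777777777777777777777777777777777777777777
-133.5 ............67777777777777777777777777777777777888.................6777777777777
-
[... 1014 characters left out ...]
........................................
-166.0 .....67777777777764.............................................................
-168.5 .....7777777777775..............................................................
-171.0 ....67777777667764..............................................................
-173.5 ........333334554...............................................................
-176.0 .............333................................................................
-178.5 ................................................................................
-181.0 ................................................................................
scene 58 [228. 203.] [ 0.474 -0.101  0.01 ]
```

```bash
python3 - <<'E'
from chk import *
w=place([[-.085,-.160,0]],b)[0]
ctrl.move_l([w[0],w[1],.12],.2); ctrl.sleep(.2); im,c=grab('pics/w12.png'); print(ctrl.current_t())
bb=b-[-.0006,.0035,0]
X,Y=np.meshgrid(np.arange(-66,30,1.),np.arange(-100,-148,-1.2))
P=proj(place(np.c_[X.ravel(),Y.ravel(),np.full(X.size,22)]/1e3,bb),c).astype(np.float32).reshape(*X.shape,2)
h=cv2.remap(cv2.cvtColor(cv2.GaussianBlur(im,(3,3),0),cv2.COLOR_BGR2HSV),P[...,0],P[...,1],cv2.INTER_LINEAR)
ch='abcdefghijklmnopqrstuvwxyz'
for i,row in enumerate(h): print('%6.1f '%Y[i,0]+''.join(ch[min(25,q[2]//8)] if 2<=q[0]<=22 and q[1]>120 else '.' for q in row))
E
```

```text
42.0583
-100.0 ................................................................................................
-101.2 ................................................................................................
-102.4 ................................................................................................
-103.6 ................................................................................................
-104.8 ................................................................................................
-106.0 ................................................................................................
-107.2 ................................................................................................
-108.4 ................................................................................................
-109.6 ................................................................................................
-110.8 ................................................................................................
-112.0 .............................................
[... 2367 characters left out ...]
..xwxyyzzzzzzzzzzzx.........................................mvyyyyyyyyyyyyyy
-140.8 zzzzyyyyyzzzzzyv.........uvxxyyzzzzzzyv.........................................muyyyyyyyyyyyyyy
-142.0 zzzzzyyyyzzzzzxu............tuwxyyzzzws.........................................nuyyyyyyyyyyyyyy
-143.2 zzzzyyyyzzzzzyvv................tuwxxu..........................................nvyyyyyyyyyyzzzz
-144.4 zzzzyyyzzzzzzxu.....................t...........................................nvzzzzzzzzzzzzzz
-145.6 zzzzyyyzzzzzzwv.................................................................nvzzzzzzzzzzzzzz
-146.8 zzzyyyzzzzzzyv..................................................................nwzzzzzzzzzzzzzz
```

```bash
python3 - <<'E'
from chk import *
from scipy.spatial.transform import Rotation as Ro
yaw=b[2]+np.pi/2; R0=down(yaw); t=np.deg2rad(35)
xt=np.cos(t)*R0[:,0]+np.sin(t)*np.array([0,0,1]); zt=np.sin(t)*R0[:,0]-np.cos(t)*np.array([0,0,1]); R=np.c_[xt,np.cross(zt,xt),zt]
tg=place([[-.015,-.130,.025]],b)[0]; p=tg-.179*zt-.065*xt; print(p,ctrl.ik(p,R))
q=ctrl.current_tool_pos(); ctrl.move_l([q[0],q[1],.2],.3); ctrl.goto(p,R); ctrl.sleep(.2)
im,c=grab('pics/w13.png'); print(ctrl.current_t())
bb=b-[-.0006,.0035,0]
f=lambda L:proj(place([L],bb),c)[0].round()
for n,L in dict(rimL=[-.09,-.112,.036],rimR=[.09,-.112,.036],inL=[-.086,-.114,.01],inR=[.086,-.114,.01],boardL=[-.083,-.105,.04],flatfront=[-.015,-.134,.02]).items(): print(n,f(L))
u=f([-.015,-.125,.025]).astype(int)
h=cv2.cvtColor(im,cv2.COLOR_BGR2HSV); ch='abcdefghijklmnopqrstuvwxyz'
for v in range(u[1]-32,u[1]+34): print('%4d '%v+''.join(ch[min(25,h[v,x,2]//10)] if 2<=h[v,x,0]<=22 and h[v,x,1]>110 else '.' for x in range(u[0]-65,u[0]+85)))
print(u)
E
```

```text
[ 0.4965 -0.2559  0.1343] [-49.7258  39.0752  81.4236  25.985   84.5613 -48.839 ]
44.7
rimL [190. 103.]
rimR [350. 103.]
inL [198. 118.]
inR [341. 118.]
boardL [196.  96.]
flatfront [257. 128.]
  87 ......................................................................................................................................................
  88 ......................................................................................................................................................
  89 ......................................................................................................................................................
  90 ......................................................................................................................................................
  91 ......................................................................................................................................................
  92 .........................................................................................................................
[... 8699 characters left out ...]
.........b...b.....................emqqqqqqqpqqqqqqqqqqppqqq......
 149 ..........kkkkkkkkjkkkkkkkjhg........................................b.................b..................c............dmqqpppppqpppppppqpqppqp.......
 150 .........lkkkkkkkkjkkkkkkjhgi..............................................b...............b..........................................................
 151 .........kkkkkkkkjkkkkkkkjgh.................a........................................................................................................
 152 ........lkkkkkkkkkjkkkkkkjgh..........................................................................................................................
[257 119]
```

The oblique view shows four pieces in the bin: the L at left, a 64x20 bar along the wall, and the 60x34 piece lying on the 60x24 piece (two stacked front faces). All are below the rim. Next I'll retreat and compare with the first pictures.

```bash
python3 - <<'E'
from chk import *
p=ctrl.current_tool_pos(); ctrl.move_l([p[0],p[1],.25],.3)
ctrl.movej([-78.753,28.281,77.091,0,74.628,-5.472]); ctrl.sleep(.3); print(ctrl.current_t(),ctrl.current_contact_force())
for n in('scene','side'):
    a=cv2.imread(f'pics/{n}0.png'); i=ctrl.read_camera(n); cv2.imwrite(f'pics/{n}14.png',i)
    d=cv2.absdiff(a,i).max(2); m=cv2.morphologyEx((d>45).astype(np.uint8),cv2.MORPH_OPEN,np.ones((2,2)))
    k,l,s,ce=cv2.connectedComponentsWithStats(m)
    for j in range(1,k):
        if s[j,4]>8: print(n,s[j],ray(ce[j],cam(n),.02).round(3))
    blobs(i,cam(n),n)
    # scraper now: dark brown pixels silhouette vs expected box
    v=proj(place([[x,y,z] for x in(-.05,.05) for y in(-.018,.018) for z in(0,.018)]+[[x,y,.08] for x in(-.035,.035) for y in(-.012,.012)],[.493,-.377,-1.257]),cam(n))
    h=cv2.convexHull(v.astype(np.float32)); M=np.zeros(i.shape[:2],np.uint8); cv2.fillConvexPoly(M,h.round().astype(int),1)
    g=[cv2.cvtColor(q,cv2.COLOR_BGR2GRAY) for q in(a,i)]; print('hull diff',[np.mean(q[M>0]<80) for q in g],cv2.absdiff(*g)[M>0].mean())
E
```

```text
47.2167 [-0.1912  0.596  -1.061 ]
scene [ 292  116   55   36 1283] [0.481 0.357 0.02 ]
scene [264 173  13  17 123] [0.512 0.055 0.02 ]
scene [244 181  16  18 161] [ 0.493 -0.011  0.02 ]
scene [280 186  17  17 154] [0.592 0.048 0.02 ]
scene [ 202  191   64   56 1242] [ 0.537 -0.145  0.02 ]
scene [261 197  21  17 212] [ 0.583 -0.024  0.02 ]
scene area 346 px [240. 214.] on board: [  23. -152.] in tray: [   1. -136.]
scene area 14 px [202. 207.] on board: [ -69. -224.] in tray: [ -94. -210.]
hull diff [np.float64(0.8100558659217877), np.float64(0.8335195530726257)] 3.7374301675977653
side [273 147  24  18 309] [ 0.528 -0.208  0.02 ]
side [245 154  12  22  63] [ 0.616 -0.137  0.02 ]
side [252 165  53  25 345] [ 0.526 -0.114  0.02 ]
side [301 171  12  20  55] [ 0.444 -0.124  0.02 ]
side [238 179  25  20 316] [ 0.593 -0.055  0.02 ]
side [267 188  24  22 276] [ 0.504 -0.043  0.02 ]
side [227 197  24  20 276] [0.603 0.017 0.02 ]
side [256 205  23  21 260] [0.52  0.024 0.02 ]
side [ 207  316   90   68 5376] [0.459 0.38  0.02 ]
side area 321 px [275. 176.] on board: [  -8. -125.] in tray: [   2. -150.]
hull diff [np.float64(0.771255060728745), np.float64(0.7631578947368421)] 5.419028340080971
```

The only changes are at the tray and offcut positions. The bystanders haven't moved, and the scraper stands upright in its original place.

```bash
python3 -c "
from bench import ctrl
print(ctrl.sign_off())"
```

```text
the job is handed in; nothing more can be done
None
```

I handed the job in at about 47 s: the tray is seated on both pegs with all four offcuts in it, the scraper stands upright on the table and is released, and the before/after pictures show the jar, pen cup, red box and tub unmoved.

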